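# Draw the sunken core plug from the paper roll

## Robot

A 7-joint arm with a two-finger parallel gripper is mounted at the origin on the work surface. World frame = base frame: x ahead of the robot, y to its left, z up, the work surface at z = 0. Lengths are in m, angles in degrees, forces in N, time in s.
With the tool pointing down it reaches from about 0.35 to 0.9 m from the base axis. Payload 8.1 kg.
Tool frame: the origin (TCP) lies on the centre line of the jaws, within the pads' length; the fingertips stand arm.tcp_to_tips ahead of it and the grasp point (between the pads) lies 3 mm ahead of it (arm.tcp_to_tips is the distance from the TCP to the fingertips, in m); z points along the fingers, y is the line along which they close (so a half turn about z gives the same grasp; the last joint's range is limited). The gripper opens to 85 mm and grips with 20 to 120 N. Pads are 22 mm wide; open, the fingers measure 114 mm over their backs; the gripper's body (76 mm by 85 mm) begins 54 mm behind the grasp point. The pads swing forward as they close: fully open they stand 13 mm farther back than shut.
Start: joints at [61.559, 24.895, 1.432, 90.138, -0.665, 64.973, -4.303], TCP at [0.24, -0.577, 0.23] pointing down, gripper open.
Joint ranges: [-149.89, 149.89], [-25.12, 119.58], [-72.63, 75.52], [4.76, 147.25], [-75.54, 255.54], [6.69, 114.76], [-157.13, 157.13]. Speed limits (degrees/s): [127.2, 127.2, 172.46, 172.46, 180, 180, 180].

## Interface

Orientations are given as [roll, pitch, yaw] about the fixed x, y, z axes, in that order (R = Rz(yaw) Ry(pitch) Rx(roll)).
In Python, from plant import arm gives the robot as it stands. The module is installed in compiled form; this text tells all that it offers.
- The arm moves only by the tool arm_command, never from a script. Its argument "moves" is a list of rows, each a list of 6 numbers: the shift along the tool's x, y, z scaled (see below), then the turn, a rotation vector about the tool's x, y, z scaled (see below). A call has 1 to 12 rows; each row is the pose to reach, as a shift and turn from the pose commanded when the call began, along the tool's axes at that moment; what a row does not reach only later rows make up. The controller multiplies each number of a shift by 0.4 m and each number of a turn by 45 degrees. A row lasts 1/8 s, in which the tool goes at most 62.5 mm and 10.7 degrees, less where a joint would pass 70% of its speed; a pose out of reach is approached as far as the arm can. A call with a number of a shift or a turn outside -1 to 1 is refused whole. A call with a gripper value outside its range is refused whole. "gripper" is the finger opening in mm, from 0 to 85.4, set as the call begins (left out, the last holds). The fingers move at their own pace and stop on an object; "force" is the grip in N (left out, the last holds). Time passes only in rows, so rows that repeat a pose let the fingers close. It gives the time, the measured TCP pose, the force, the opening and the grip force at its end, in the units of the state.
- arm.get_obs(): the state, without advancing time (a new reading comes with each control period).
- arm.get_image(name): name is "scene" or "side" or "wrist"; returns a dict with "pixels" (420x560x3 uint8, blue, green, red), "z_map" (420x560 float32, m along the optical axis (not along the pixel's ray), 0 where there is no reading), "fx", "fy", "cx", "cy" (pixels), "R" (3x3) and "t" (3): a world point X has camera coordinates R X + t. Camera axes: x right, y down, z forward; pixel columns grow to the right and rows downward; lengths in m; the calibration is good to about 2 mm. A picture is of the moment at which its call begins.
- arm.close_job(): hands the job in; it is judged then, once.
The state is a dict: "time_s": time; "q": joint angles; "qvel": joint speeds; "effort": joint torques, N m; "ee_pos": TCP position; "orientation": TCP orientation; "contact_force": force on the tool from outside, world axes, zero at the start; "wrist_torque": the same for the moment, N m; "width": finger opening in m; "finger_force": force on a finger pad.
Only numpy, scipy, OpenCV 4.12 (cv2) and the standard library are available. Lean on these libraries where they do the work, as an engineer would, in place of code of your own. Each camera call takes 0.05 s, during which the arm holds its last target. There are 200 camera calls.

## Task

The end plug of one of the two paper rolls has been knocked deep down its core and its wire bail is bent. Take the T-handled pull hook from its stand, feel the hook under the bail and draw the plug up out of the core with the hook alone, gently, without pressing the plug deeper or straining the bail. Stand the plug upright in the tray, beside the plug that is there, and hang the hook back in its stand, leaving everything else as it is.

Things in the scene. Friction and masses are not known exactly. Their poses are not given: they have to be found in the camera images.
- roll: The paper roll with the sunken plug, standing on end, fixed: orange paper, 160 mm diameter, 140 mm tall, with an upright board core open at the top, bore 77 mm. Origin: on the bore's axis at the table. The other roll looks the same but its core is empty.
- plug: The sunken core plug: light pressed-board disc, 75 mm diameter, 25 mm thick, 0.1 kg, level in the core, its face 95 to 101 mm below the rim. Origin: centre of its underside; z up its axis. The core grips it by friction alone: 7 to 16 N slide it, up or down; out of the core it is loose. A stiff wire bail stands on its face (see plug_face).
- plug_face (a point): Centre of the plug's top face, axes as the plug's. The bail, a U of 4 mm steel wire: legs 36 mm apart, feet on the y axis, 4 mm above the face; crossbar along y, 26 mm long, 30 mm from the feet line. It is bent over to the +x or -x side by up to 26 degrees (not measured), so the crossbar is up to 13 mm off the plug's axis, 31 to 34 mm above the face. It stands 20 N of pull but only 6 N of sideways shove.
- hook_grip (a point): Centre of the T-bar of the pull hook, where to hold it: dark wood bar, 84 mm long (hook's y axis), 16 mm wide (x), 24 mm high; z up along the shank. Under it a neck 18 mm across ends 34 mm below the bar's centre in a brass collar 24 mm across, which rests on the stand's prongs. 80 g. See hook_foot for the J.
- hook_foot (a point): Lowest point of the hook, on the axis of its straight 5 mm steel shank, 146 mm under the bar's centre. Here the J turns to the hook's -x side: a level foot 5 mm thick, reaching 13.5 mm from the shank's axis, whose 5 mm thick point turns up to 18 mm above the lowest point. Clear gap between shank and point: 6 mm.
- hook_seat (a point): On the hook: centre of the underside of its brass collar, 34 mm under the bar's centre; this rests on the prongs of the stand.
- stand: Fork stand for the hook, dark steel, fixed, base 120 x 100 mm. Two level prongs, tops 130 mm above the table, 14 mm wide, with a slot 14 mm wide between them for the shank. The slot runs along the stand's x axis, is open at its -x end and spans x = -32 to +36 mm. Origin: on the table under the hook's place; the post stands at its +x end.
- stand_seat (a point): Point in the stand's slot at the height of the prong tops (130 mm), where the hook's collar centre sits; x axis as the stand's.
- tray: Aluminium tray, fixed, 120 mm (x) by 220 mm (y), rim 22 mm high, floor 5 mm thick, walls 5 mm. Origin: centre of its underside. Another plug stands in its +y half; the -y half is empty.
- plug_b_face (a point): Centre of the top face of the other plug, same size as the sunken one, loose in the tray's +y half, with a bail like it.
- roll_b: The other roll, same size, fixed, empty core. Origin: on its axis at the table.
- tape_mid (a point): Centre of a roll of yellow tape lying flat, 100 mm diameter, 24 mm high.
- bottle_mid (a point): Middle of a clear water bottle, 62 mm diameter, 200 mm tall.
- cup_mid (a point): Middle of a paper cup, 80 mm diameter, 85 mm tall.
- jar_mid (a point): Middle of a clear beaker with two brushes, 64 mm diameter, 190 mm tall with the brushes.
- offcut_mid (a point): Middle of an upright empty core offcut, 89 mm diameter, 100 mm tall.
- screwdriver_grip (a point): Handle of a screwdriver lying along its x axis on the table.
Not all that is in view belongs to the job. Leave any blue look-alike of the stand alone.

How it is judged (in metres and radians):
On the way, in this order (a step that is already met when the one before it is completed fails the run):
1. the plug hangs on the hook, drawn clear above the roll's rim (z of plug in the frame of roll above 0.14 m and contact force between hook and plug above 0.3 N), for 0.1 s.
2. the plug stands upright on the tray's floor, let off the hook (z of plug in the frame of tray between 0.002 and 0.01 m and x of plug in the frame of tray between -0.025 and 0.025 m and y of plug in the frame of tray between -0.08 and 0.08 m and angle between plug's own z axis and vertical below 0.08 rad and contact force between hook and plug below 0.05 N), for 0.3 s.
At the end, for the whole second after the job is handed in: The plug stands upright (within 5 degrees) on the tray's floor, at rest. The hook hangs upright (within 8 degrees) and still in the stand's slot, anywhere along it, its collar down on both prongs (within 4 mm) (z of plug in the frame of tray between 0.002 and 0.01 m and x of plug in the frame of tray between -0.025 and 0.025 m and y of plug in the frame of tray between -0.08 and 0.08 m and angle between plug's own z axis and vertical below 0.08 rad and linear speed of plug below 0.02 m/s and z of hook_seat in the frame of stand_seat between -0.004 and 0.004 m and x of hook_seat in the frame of stand_seat between -0.032 and 0.036 m and y of hook_seat in the frame of stand_seat between -0.007 and 0.007 m and angle between hook_grip's own z axis and vertical below 0.15 rad and linear speed of hook below 0.03 m/s); the robot touches nothing.
It fails at once if the bail overstrained: more than 20 N between hook and plug, or, with the plug in its core, the hook's straight shank or the tip of its point shoved sideways against the bail with more than 6 N (contact force between hook and plug above 20 N or (contact force between any of hook_c3, hook_c7 and plug above 6 N and horizontal distance between plug and roll below 0.03 m)).
It fails at once if the plug pressed more than 6 mm deeper into the core than it was (distance of plug from where it was at the start of the episode above 0.006 m and z of plug in the frame of roll below 0.014 m and horizontal distance between plug and roll below 0.03 m).
It fails at once if the gripper itself takes hold of the plug (contact force between the fingers and plug above 1 N).
It fails at once if the plug dropped into the tray (linear speed of plug above 0.5 m/s and z of plug in the frame of tray below 0.04 m and horizontal distance between plug and tray below 0.13 m).
It fails at once if another thing (the other plug among them) knocked over or moved by more than 30 mm (distance of any of plug_b_face, tape_mid, bottle_mid, cup_mid, jar_mid, offcut_mid, screwdriver_grip from where it was at the start of the episode above 0.03 m or angle between plug_b_face's own z axis and vertical above 0.3 rad).
It also fails if it takes over 72 s, if anything falls off the work surface, if the arm or the gripper's body presses on something with over 40 N, if the wrist force passes 120 N, or if a joint passes its speed limit or range.

## Working session

There is one attempt and no reset: what is moved stays moved. The work goes in short steps, Python scripts to look and compute and a tool call to move; the robot and the scene stay as the last step left them, time stands still between calls to the robot, and variables do not carry over. Pictures are saved under pics/ and viewed, at most 10 in all, crops included, and the job is handed in when it is done.

Besides the shell and the picture viewer there is one more tool, called after "Request:" as name([rows], argument=value, ...), one row to a line, values as JSON. arm_command: Moves the arm, as the interface text tells. Its arguments: {"type":"object","properties":{"moves":{"type":"array"},"gripper":{"type":"number"},"force":{"type":"number"}},"required":["moves"]}

```bash
mkdir -p pics; cat > h.py <<'E'
import numpy as np, cv2
from scipy.spatial.transform import Rotation as Rn
from plant import arm
def snap(n,f):
    im=arm.get_image(n); np.savez('pics/'+f+'.npz',**im); cv2.imwrite('pics/'+f+'.png',im['pixels']); return im
def cloud(im):
    z=im['z_map']; v,u=np.mgrid[:z.shape[0],:z.shape[1]]
    c=np.stack([(u-im['cx'])/im['fx']*z,(v-im['cy'])/im['fy']*z,z],-1)
    p=(c-im['t'])@im['R']; p[z==0]=np.nan; return p
def load(f): return dict(np.load('pics/'+f+'.npz'))
def proj(im,X):
    c=im['R']@np.array(X)+im['t']; return im['fx']*c[0]/c[2]+im['cx'],im['fy']*c[1]/c[2]+im['cy']
def rel(X,yaw=None):
    """shift numbers to go to world X and yaw from current measured pose"""
    o=arm.get_obs(); R=Rn.from_euler('xyz',o['orientation'],degrees=True)
    s=R.inv().apply(np.array(X)-o['ee_pos'])/0.4
    r=np.zeros(3)
    if yaw is not None: r=(R.inv()*Rn.from_euler('xyz',[180,0,yaw],degrees=True)).as_rotvec(degrees=True)/45
    return np.round(s,4),np.round(r,4)
E
python3 - <<'E'
from h import *
a=snap('scene','s0');b=snap('side','d0');c=snap('wrist','w0')
cv2.imwrite('pics/two.png',cv2.resize(np.vstack([a['pixels'],b['pixels']]),(800,1200))[:600])
cv2.imwrite('pics/side.png',cv2.resize(b['pixels'],(800,600)))
print(arm.get_obs(),arm.tcp_to_tips)
for i in(a,b,c):print(-i['R'].T@i['t'])
E
```

```text
{'time_s': 0.15, 'q': array([61.55894281, 24.92889603,  1.43164316, 90.17465909, -0.66396854,
       64.97309477, -4.30270374]), 'qvel': array([ 0.03878678, -0.15076726, -0.05710918, -0.17853649, -0.0152544 ,
       -0.12361138,  0.00775207]), 'effort': array([ 1.15441671e-03, -6.70882416e+01,  1.02574948e+00, -3.16448343e+01,
        1.55830721e-02,  9.09302995e-03, -2.89174338e-06]), 'ee_pos': array([ 0.23961604, -0.57685041,  0.22920555]), 'orientation': array([-1.79932024e+02,  7.20633068e-03,  2.25584338e+01]), 'contact_force': array([-0.184365  , -0.46326084,  0.47518686]), 'wrist_torque': array([-0.02803775, -0.00476751,  0.02888334]), 'finger_force': 0.0, 'width': 0.08526697634142397} 0.022
[ 1.35866777 -0.8580904   1.24843425]
[0.29836378 0.90934722 1.12977538]
[ 0.31035366 -0.54803997  0.37414237]
```

View pics/two.png

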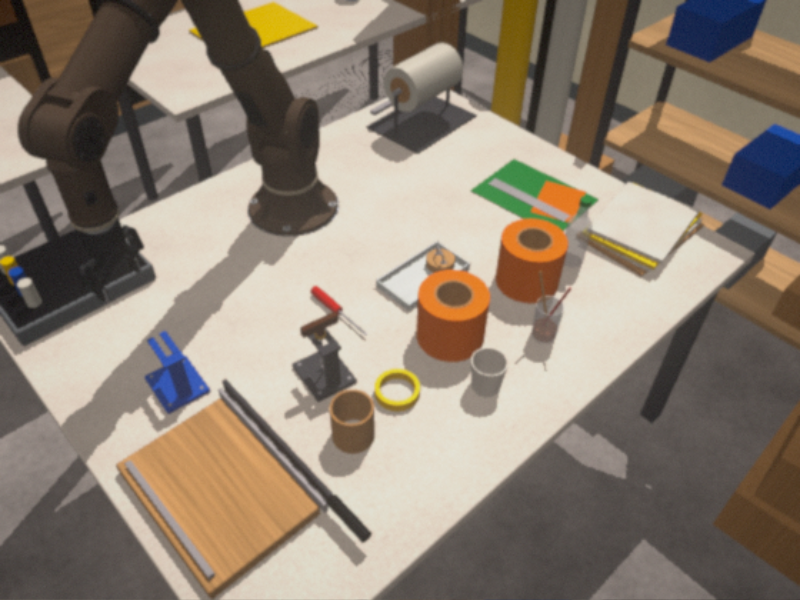

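View pics/side.png

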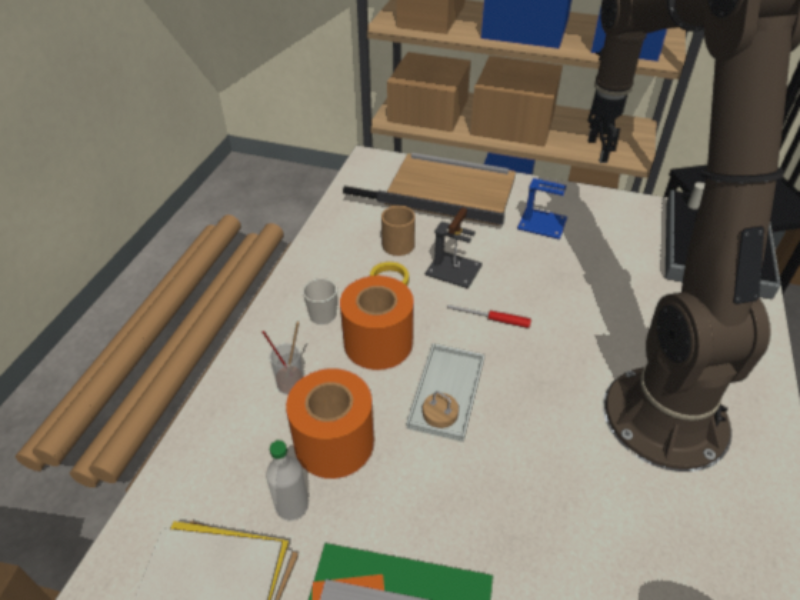

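The scene view (800-px scale) shows the orange rolls at (453,300) and (532,250), the dark stand with the hook at (322,345), the blue look-alike at (175,370), and the tray at (425,275) with plug b at (440,260). The side view shows the rolls at (377,320) and (330,420), and the hook's bar at (457,222). I choose the dark stand. I can't yet tell which roll is the sunken one.

```bash
cat > m.py <<'E'
from h import *
a=load('s0');b=load('d0')
P=[cloud(a).reshape(-1,3),cloud(b).reshape(-1,3)]
C=[a['pixels'].reshape(-1,3).astype(int),b['pixels'].reshape(-1,3).astype(int)]
for p,c in zip(P,C):
    hsv=cv2.cvtColor(c.astype(np.uint8)[None],cv2.COLOR_BGR2HSV)[0].astype(int)
    m=(abs(p[:,2]-.14)<.006)&(hsv[:,1]>150)&(c[:,2]>120)&(p[:,0]>.2)&(p[:,0]<.9)
    q=p[m][:,:2]
    _,lab,cen=cv2.kmeans(q.astype(np.float32),2,None,(3,50,1e-4),5,0)
    for k in(0,1):
        z=q[lab.ravel()==k]; (cx,r)=cv2.minEnclosingCircle(z.astype(np.float32))[:2]
        # points inside bore
        A=p[np.hypot(*(p[:,:2]-cx).T)<.036]; print('roll',cx,r,len(z),'min z in bore',np.nanpercentile(A[:,2],[0,2,5]))
    # hook bar region
P2=np.vstack(P)
t=P2[(abs(P2[:,0]-.5)<.3)&(abs(P2[:,1])<.5)]
def reg(u,v,w,h,im,p):
    return cloud(im)[v-h:v+h,u-w:u+w].reshape(-1,3)
for im,u,v,w,h in((a,224,240,30,40),(b,319,165,30,40)):
    q=reg(u,v,w,h,im,None)
    for lo,hi in((.155,.185),(.118,.135)):
        s=q[(q[:,2]>lo)&(q[:,2]<hi)]; 
        if len(s): print(lo,len(s),cv2.minAreaRect(s[:,:2].astype(np.float32)),s[:,2].max())
for im,u,v,w,h in((a,297,193,40,28),(b,312,274,35,36)):
    q=reg(u,v,w,h,im,None)
    for lo,hi in((.015,.026),(.027,.034)):
        s=q[(q[:,2]>lo)&(q[:,2]<hi)]
        if len(s): print('tray',lo,len(s),cv2.minAreaRect(s[:,:2].astype(np.float32)))
cv2.imwrite('pics/crop.png',np.hstack([cv2.resize(a['pixels'][205:295,190:280],(400,400),interpolation=2),cv2.resize(b['pixels'][135:205,290:360],(400,400),interpolation=2)]))
E
python3 m.py
```

```text
roll (0.6388716697692871, 0.26030248403549194) 0.08484958857297897 827 min z in bore [0.0878247  0.09174105 0.09555652]
roll (0.6385709643363953, -0.016350340098142624) 0.08246086537837982 1023 min z in bore [0.06951059 0.0734673  0.07703161]
roll (0.6375593543052673, 0.26217105984687805) 0.08107217401266098 1622 min z in bore [0.13638087 0.13669426 0.13716433]
roll (0.6383069753646851, -0.01772572472691536) 0.08339873701334 1058 min z in bore [0.07441596 0.07600616 0.07839146]
0.155 217 ((0.5306292772293091, -0.3070426881313324), (0.08415164053440094, 0.02177300676703453), 82.10253143310547) 0.18019705399958919
0.118 224 ((0.5493882298469543, -0.3102152347564697), (0.04593052342534065, 0.06762305647134781), 82.43441772460938) 0.13471282735931503
0.155 117 ((0.528200089931488, -0.30399462580680847), (0.08643776923418045, 0.01742851547896862), 80.87651824951172) 0.18227285916389546
0.118 170 ((0.5341153740882874, -0.3069456219673157), (0.05092226341366768, 0.09359410405158997), 78.93800354003906) 0.1349696252968111
tray 0.015 279 ((0.45208659768104553, 0.07439463585615158), (0.12425820529460907, 0.227213054895401), 1.0970851182937622)
tray 0.027 152 ((0.4466034770011902, 0.061260759830474854), (0.10820268094539642, 0.20772850513458252), 9.656453132629395)
tray 0.015 487 ((0.4841960370540619, 0.073457732796669), (0.18578162789344788, 0.22500047087669373), 1.5392019748687744)
tray 0.027 362 ((0.4838212728500366, 0.07870112359523773), (0.1840730905532837, 0.21295149624347687), 3.2385365962982178)
```

View pics/crop.png

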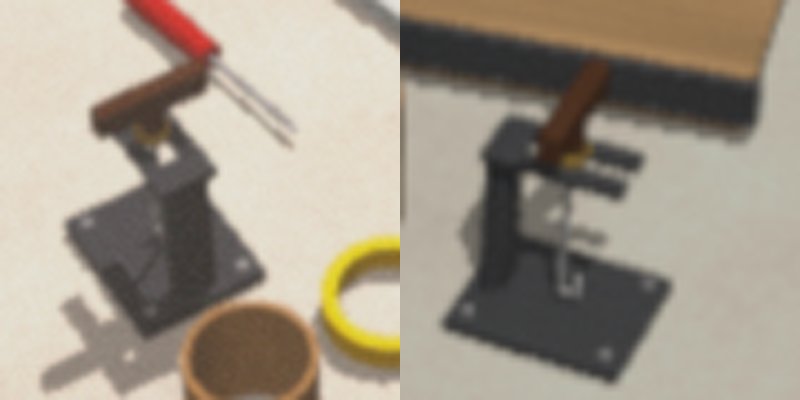

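The crop shows the hook hanging in the dark stand. The post is on the far side from the robot and the J points toward the robot. The bar lies at about 82° in world, with its centre near (0.529,-0.305). Next I'll look into the near roll with the wrist camera.

```bash
python3 - <<'E'
from h import *
w=load('w0'); print(w['R'],w['fx']); print(rel([.628,-.092,.43],67))
E
```

```text
[[ 3.83542675e-01 -9.23522670e-01 -9.45737766e-04]
 [-8.80755362e-01 -3.66088881e-01  3.00414586e-01]
 [-2.77785905e-01 -1.14388850e-01 -9.53808252e-01]] 304.2626005155493
(array([ 1.3616, -0.7475, -0.5013]), array([-1.500e-03, -4.000e-04, -9.876e-01]))
```

Request:
arm_command([
  [0.05,-0.03,-0.2,0,0,-0.1],
  [0.15,-0.08,-0.35,0,0,-0.3],
  [0.28,-0.15,-0.45,0,0,-0.5],
  [0.4,-0.22,-0.5,0,0,-0.7],
  [0.53,-0.3,-0.5,0,0,-0.85],
  [0.66,-0.37,-0.5,0,0,-0.98],
  [0.8,-0.44,-0.5,0,0,-0.98],
  [0.93,-0.51,-0.5,0,0,-0.98],
  [0.98,-0.6,-0.5,0,0,-0.98],
  [0.98,-0.7,-0.5,0,0,-0.98],
  [0.98,-0.74,-0.5,0,0,-0.98],
])

```text
time_s: 1.52
ee_pos: [0.4879, -0.1509, 0.4299]
orientation: [-180.0, -0.0, 66.9]
contact_force: [0.3, -0.6, -0.2]
width: 0.0853
finger_force: 0.0
```

```bash
python3 - <<'E'
from h import *
o=arm.get_obs();print(o['time_s'],o['ee_pos'],o['orientation'],o['q']);print(rel([.628,-.092,.43],82))
E
```

```text
1.525 [ 0.48788301 -0.15085837  0.42987923] [-1.79987984e+02 -7.80951104e-03  6.68608061e+01] [ 28.16835974   9.8635938  -20.58948802  83.87677607   3.44808436
  86.89361085 -15.46865161]
(array([ 0.273 ,  0.2643, -0.0003]), array([-2.000e-04, -2.000e-04, -3.364e-01]))
```

Request:
arm_command([
  [0.09,0.09,0,0,0,-0.12],
  [0.18,0.18,0,0,0,-0.24],
  [0.273,0.264,0,0,0,-0.336],
  [0.273,0.264,0,0,0,-0.336],
  [0.273,0.264,0,0,0,-0.336],
])

```text
time_s: 2.15
ee_pos: [0.6283, -0.0962, 0.4293]
orientation: [-179.9, 0.0, 81.7]
contact_force: [-1.0, -0.4, 0.0]
width: 0.0855
finger_force: 0.0
```

```bash
python3 - <<'E'
from h import *
a=snap('wrist','w1'); u,v=map(int,proj(a,[.638,-.017,.10])); print(u,v,arm.get_obs()['ee_pos'])
p=cloud(a); print(p[v-40:v+41:10,u-40:u+41:10,2].round(3))
c=a['pixels'][max(0,v-70):v+70,max(0,u-70):u+70]; print(max(0,u-70),max(0,v-70),c.shape)
cv2.imwrite('pics/w1c.png',np.hstack([cv2.resize(c,(440,440),interpolation=2),cv2.resize(a['pixels'],(350,440))]))
E
```

```text
283 112 [ 0.62799709 -0.09646767  0.42984309]
[[0.141 0.142 0.141 0.141 0.142 0.141 0.141 0.14  0.141]
 [0.141 0.141 0.141 0.142 0.143 0.142 0.141 0.14  0.14 ]
 [0.141 0.141 0.141 0.041 0.04  0.037 0.141 0.142 0.141]
 [0.14  0.141 0.045 0.043 0.066 0.041 0.032   nan 0.141]
 [0.141 0.141 0.043 0.041 0.042 0.042 0.042 0.142 0.14 ]
 [0.141 0.141 0.04  0.041 0.042 0.042 0.042 0.143 0.142]
 [0.141 0.14  0.122 0.043 0.041 0.041 0.119 0.142 0.141]
 [0.14  0.142 0.14  0.142 0.132 0.142 0.142 0.14  0.142]
 [0.141 0.141 0.141 0.141 0.142 0.141 0.14  0.141 0.141]]
213 42 (140, 140, 3)
```

View pics/w1c.png

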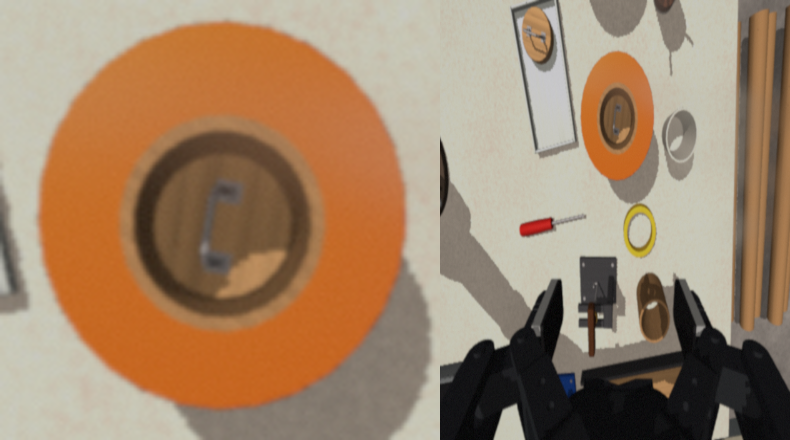

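The near roll holds the plug, with its face at z≈0.042. In the crop the crossbar runs from (210,190) to (206,248) and the feet are at (229,188) and (216,265). It leans left, toward world -x.

```bash
python3 - <<'E'
from h import *
a=load('w1')
def ray(u,v,z):
    d=a['R'].T@np.array([(u-a['cx'])/a['fx'],(v-a['cy'])/a['fy'],1]); o=-a['R'].T@a['t']; return o+d*(z-o[2])/d[2]
c=lambda x,y,z:ray(213+x/3.143,42+y/3.143,z).round(4)
print('feet',c(229,188,.048),c(216,265,.048));print('bar',c(212,184,.074),c(207,248,.074))
P=cloud(a);p=P.reshape(-1,3)
px=a['pixels'].reshape(-1,3);h=cv2.cvtColor(px[None],cv2.COLOR_BGR2HSV)[0].astype(int)
m=(abs(p[:,2]-.141)<.006)&(np.hypot(p[:,0]-.638,p[:,1]+.017)<.1)
print('roll',cv2.minEnclosingCircle(p[m][:,:2].astype(np.float32)))
# inner ring: points inside close
r=p[(np.hypot(p[:,0]-.638,p[:,1]+.017)<.03)&(p[:,2]<.1)]
print('face',np.median(r[:,2])); b=r[(r[:,2]>.055)]; print(len(b)); print(b.round(3)[:40])
# tray
m=(p[:,2]>.016)&(p[:,2]<.026)&(p[:,0]<.54)&(p[:,0]>.36)&(p[:,1]>-.08)&(p[:,1]<.22)
print('tray',cv2.minAreaRect(p[m][:,:2].astype(np.float32)))
m=(abs(p[:,2]-.03)<.004)&(p[:,0]<.51)&(p[:,0]>.39)&(p[:,1]>.03)&(p[:,1]<.2)
print('plugb',cv2.minEnclosingCircle(p[m][:,:2].astype(np.float32)))
m=(p[:,2]>.165)&(p[:,2]<.185)&(abs(p[:,0]-.53)<.08)&(abs(p[:,1]+.305)<.08)
print('bar',cv2.minAreaRect(p[m][:,:2].astype(np.float32)),p[m][:,:2].mean(0),m.sum())
m=(p[:,2]>.12)&(p[:,2]<.14)&(abs(p[:,0]-.53)<.08)&(abs(p[:,1]+.305)<.08)
print('prong',cv2.minAreaRect(p[m][:,:2].astype(np.float32)),m.sum())
E
```

```text
feet [ 6.437e-01 -3.000e-04  4.800e-02] [ 0.6313 -0.0374  0.048 ]
bar [0.6355 0.0017 0.074 ] [ 0.6285 -0.0278  0.074 ]
roll ((0.636911928653717, -0.018522091209888458), 0.0800965428352356)
face 0.04193686796547097
78
[[ 0.635  0.001  0.069]
 [ 0.636  0.001  0.072]
 [ 0.638  0.001  0.072]
 [ 0.639  0.001  0.067]
 [ 0.641  0.001  0.057]
 [ 0.634 -0.     0.073]
 [ 0.636 -0.001  0.074]
 [ 0.638 -0.001  0.073]
 [ 0.639 -0.001  0.066]
 [ 0.641 -0.001  0.059]
 [ 0.634 -0.002  0.076]
 [ 0.636 -0.002  0.076]
 [ 0.637 -0.002  0.064]
 [ 0.639 -0.002  0.064]
 [ 0.64  -0.002  0.058]
 [ 0.632 -0.003  0.074]
 [ 0.634 -0.003  0.078]
 [ 0.636 -0.003  0.075]
 [ 0.632 -0.004  0.076]
 [ 0.634 -0.005  0.078]
 [ 0.635 -0.005  0.074]
 [ 0.632 -0.006  0.077]
 [ 0.634 -0.006  0.076]
 [ 0.632 -0.007  0.077]
 [ 0.633 -0.008  0.077]
 [ 0.632 -0.009  0.077]
 [ 0.633 -0.009  0.078]
 [ 0.63  -0.01   0.075]
 [ 0.631 -0.01   0.079]
 [ 0.633 -0.011  0.077]
 [ 0.63  -0.012  0.076]
 [ 0.631 -0.012  0.077]
 [ 0.633 -0.012  0.076]
 [ 0.629 -0.013  0.077]
 [ 0.631 -0.013  0.077]
 [ 0.633 -0.013  0.075]
 [ 0.629 -0.014  0.078]
 [ 0.631 -0.015  0.077]
 [ 0.632 -0.015  0.075]
 [ 0.629 -0.016  0.077]]
tray ((0.45202338695526123, 0.07230977714061737), (0.12051377445459366, 0.21986843645572662), 0.9759032130241394)
plugb ((0.4517948627471924, 0.13205748796463013), 0.03762029856443405)
bar ((0.5289027690887451, -0.3062784671783447), (0.08455941826105118, 0.015977893024683), 81.03866577148438) [ 0.53024428 -0.30299216] 530
prong ((0.5337297320365906, -0.3087819218635559), (0.04445287585258484, 0.09191880375146866), 81.05136108398438) 896
```

```bash
python3 - <<'E'
from h import *
a=load('w1');p=cloud(a).reshape(-1,3)
r=p[(np.hypot(p[:,0]-.637,p[:,1]+.0185)<.03)&(p[:,2]>.0735)&(p[:,2]<.1)]
l=cv2.fitLine(r[:,:2].astype(np.float32),cv2.DIST_HUBER,0,.01,.01).ravel()
print(len(r),l,np.degrees(np.arctan2(l[1],l[0])),r.mean(0),r.min(0),r.max(0),np.percentile(r[:,2],95))
print(rel([.529,-.306,.25],81),rel([.529,-.306,.176],81))
E
```

```text
53 [ 0.30906186  0.95104194  0.630116   -0.01566117] 71.99729 [ 0.63011596 -0.01566117  0.07631163] [ 0.62488262 -0.03199095  0.07400404] [ 6.35992496e-01 -5.22675473e-04  7.86117796e-02] 0.07783379091239784
(array([-0.5538, -0.1687,  0.4501]), array([-0.0001,  0.0012,  0.0143])) (array([-0.5536, -0.1687,  0.6351]), array([-0.0001,  0.0012,  0.0143]))
```

Request:
arm_command([
  [-0.14,-0.04,0.11,0,0,0.014],
  [-0.28,-0.085,0.22,0,0,0.014],
  [-0.42,-0.13,0.34,0,0,0.014],
  [-0.554,-0.169,0.43,0,0,0.014],
  [-0.554,-0.169,0.45,0,0,0.014],
  [-0.554,-0.169,0.45,0,0,0.014],
  [-0.554,-0.169,0.45,0,0,0.014],
], gripper=45, force=60)

```text
time_s: 3.08
ee_pos: [0.5298, -0.3048, 0.251]
orientation: [179.9, 0.0, 81.1]
contact_force: [0.3, 1.4, 0.8]
width: 0.0449
finger_force: 0.0
```

```bash
python3 - <<'E'
from h import *
a=snap('wrist','w2'); p=cloud(a).reshape(-1,3)
m=(p[:,2]>.168)&(p[:,2]<.185)&(abs(p[:,0]-.53)<.05)&(abs(p[:,1]+.305)<.07)
print('bar',cv2.minAreaRect(p[m][:,:2].astype(np.float32)),m.sum(),np.median(p[m][:,2]))
o=arm.get_obs();print(o['ee_pos'],o['width']);print(rel([.529,-.306,.176],81))
cv2.imwrite('pics/w2c.png',a['pixels'])
E
```

```text
bar ((0.5287138819694519, -0.3065810799598694), (0.08258496969938278, 0.016010554507374763), 81.46930694580078) 2105 0.17658876752343153
[ 0.53044917 -0.30418186  0.25134412] 0.044754766307030784
(array([-0.005 , -0.0033,  0.1884]), array([0.0029, 0.0004, 0.0037]))
```

View pics/w2c.png

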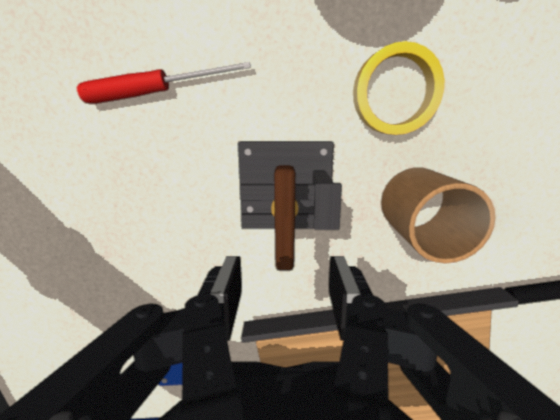

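The picture shows the bar at (285,217), centred between the fingertips at columns 235 and 335, with the post at (327,205). I'll go down and grip.

Request:
arm_command([
  [-0.004,-0.003,0.06,0,0,0],
  [-0.004,-0.003,0.12,0,0,0],
  [-0.004,-0.003,0.17,0,0,0],
  [-0.004,-0.003,0.187,0,0,0],
  [-0.004,-0.003,0.187,0,0,0],
  [-0.004,-0.003,0.187,0,0,0],
])

```text
time_s: 3.88
ee_pos: [0.5292, -0.3061, 0.1762]
orientation: [179.9, 0.0, 81.2]
contact_force: [0.5, -0.1, 0.7]
width: 0.0453
finger_force: 0.0
```

Request:
arm_command([
  [0,0,0,0,0,0],
  [0,0,0,0,0,0],
  [0,0,0,0,0,0],
  [0,0,0,0,0,0],
  [0,0,0,0,0,0],
], gripper=5, force=80)

```text
time_s: 4.5
ee_pos: [0.5284, -0.3061, 0.175]
orientation: [-180.0, 0.0, 81.1]
contact_force: [-0.5, -0.0, 0.2]
width: 0.0051
finger_force: 0.0
```

```bash
python3 - <<'E'
from h import *
a=snap('wrist','w3'); o=arm.get_obs();print(o)
s=snap('scene','s3')
cv2.imwrite('pics/w3c.png',np.hstack([cv2.resize(a['pixels'],(400,300)),cv2.resize(s['pixels'][180:300,150:310],(400,300),interpolation=2)]))
E
```

```text
{'time_s': 4.55, 'q': array([ 39.1184688 ,  28.0218858 , -20.35345092,  94.79818983,
        10.97249923,  59.15411152,   6.4563744 ]), 'qvel': array([-0.04742187,  0.08181827,  0.0657315 , -0.01835309, -0.10862328,
       -0.17173701, -0.01740565]), 'effort': array([ 4.82497315e-03, -6.74657679e+01, -5.00287458e+00, -2.94514024e+01,
        1.46261556e-02,  3.44393389e-03, -1.90018318e-05]), 'ee_pos': array([ 0.52843591, -0.30607425,  0.17498761]), 'orientation': array([-1.79997162e+02, -1.43691178e-05,  8.11481625e+01]), 'contact_force': array([-0.02419766,  0.68183486, -0.02837454]), 'wrist_torque': array([ 0.01490945, -0.05235213,  0.02400098]), 'finger_force': 0.0, 'width': 0.005039207388627561}
```

View pics/w3c.png

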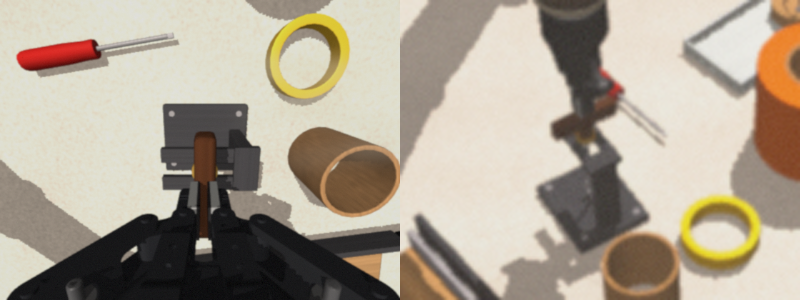

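```bash
python3 - <<'E'
from h import *
a=load('w3'); p=cloud(a)
for v in range(180,345,12): print(v,[f"{p[v,u,0]:.3f},{p[v,u,1]:.3f},{p[v,u,2]:.3f}" for u in range(252,325,8)])
o=arm.get_obs(); print(proj(a,o['ee_pos']),proj(a,o['ee_pos']-np.array([0,0,.022])))
cv2.imwrite('pics/w3d.png',cv2.resize(a['pixels'][170:350,220:350],(578,800))[:600])
E
```

```text
180 ['0.497,-0.288,0.014', '0.505,-0.289,0.012', '0.513,-0.290,0.013', '0.521,-0.292,0.014', '0.530,-0.293,0.014', '0.538,-0.294,0.012', '0.546,-0.296,0.013', '0.554,-0.297,0.013', '0.562,-0.298,0.014', '0.570,-0.299,0.013']
192 ['0.495,-0.300,0.013', '0.503,-0.302,0.013', '0.511,-0.303,0.014', '0.530,-0.266,0.174', '0.534,-0.266,0.174', '0.538,-0.267,0.175', '0.542,-0.268,0.172', '0.552,-0.309,0.013', '0.560,-0.311,0.012', '0.565,-0.303,0.047']
204 ['0.493,-0.313,0.014', '0.501,-0.314,0.014', '0.509,-0.316,0.013', '0.529,-0.271,0.177', '0.533,-0.272,0.177', '0.537,-0.272,0.177', '0.541,-0.273,0.175', '0.550,-0.322,0.013', '0.559,-0.324,0.013', '0.564,-0.313,0.052']
216 ['0.509,-0.290,0.131', '0.514,-0.290,0.130', '0.520,-0.291,0.131', '0.528,-0.277,0.176', '0.532,-0.278,0.177', '0.536,-0.278,0.178', '0.540,-0.279,0.176', '0.545,-0.295,0.131', '0.551,-0.296,0.132', '0.556,-0.297,0.131']
228 ['0.487,-0.340,0.013', '0.496,-0.341,0.014', '0.504,-0.342,0.013', '0.527,-0.283,0.178', '0.531,-0.284,0.177', '0.535,-0.285,0.177', '0.539,-0.286,0.175', '0.547,-0.349,0.013', '0.555,-0.350,0.014
[... 1481 characters left out ...]
33,0.176', '0.531,-0.306,0.215', '0.535,-0.296,0.230', '0.538,-0.297,0.229', '0.541,-0.297,0.229', '0.543,-0.297,0.230']
324 ['0.521,-0.288,0.243', '0.523,-0.289,0.242', '0.525,-0.294,0.237', '0.524,-0.311,0.215', '0.523,-0.340,0.177', '0.531,-0.311,0.216', '0.535,-0.296,0.236', '0.538,-0.292,0.242', '0.540,-0.292,0.242', '0.542,-0.292,0.243']
336 ['0.522,-0.288,0.248', '0.524,-0.289,0.248', '0.524,-0.296,0.239', '0.523,-0.318,0.214', '0.498,-0.494,0.000', '0.530,-0.318,0.215', '0.534,-0.309,0.226', '0.537,-0.291,0.249', '0.540,-0.290,0.250', '0.542,-0.291,0.249']
(np.float64(285.00479002657306), np.float64(266.12811468087017)) (np.float64(284.97782417939663), np.float64(248.77717006932937))
```

View pics/w3d.png

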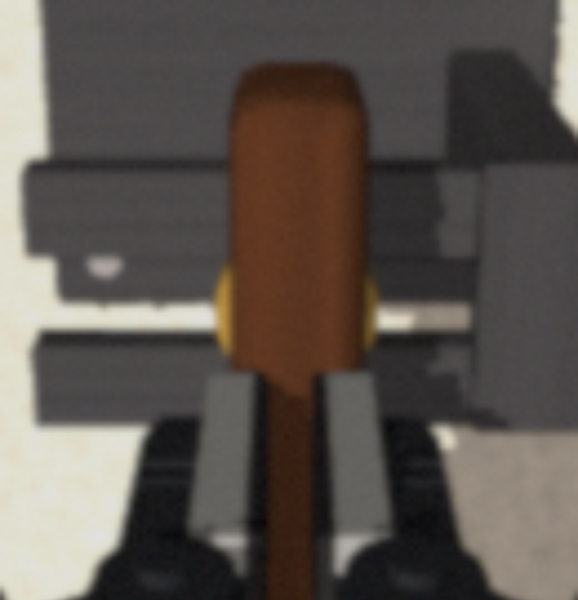

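The picture shows the pads closed above the bar. Their tips are at about row 254, which puts them at z≈0.183, or 30 mm behind where tcp_to_tips says. I'll open, go 29 mm lower, and grip again using the measured tips.

Request:
arm_command([
  [0,0,0,0,0,0],
  [0,0,0,0,0,0],
  [0,0,0,0,0,0],
  [0,0,0.02,0,0,0],
  [0,0,0.05,0,0,0],
  [0,0,0.0725,0,0,0],
  [0,0,0.0725,0,0,0],
], gripper=45)

```text
time_s: 5.48
ee_pos: [0.5278, -0.3058, 0.1447]
orientation: [-179.9, -0.0, 81.2]
contact_force: [-0.9, -0.2, 0.4]
width: 0.0451
finger_force: 0.0
```

Request:
arm_command([
  [0,0,0,0,0,0],
  [0,0,0,0,0,0],
  [0,0,0,0,0,0],
  [0,0,0,0,0,0],
  [0,0,0,0,0,0],
], gripper=5, force=80)

```text
time_s: 6.1
ee_pos: [0.5288, -0.3062, 0.1465]
orientation: [179.9, 0.0, 81.2]
contact_force: [-0.2, 0.3, 3.9]
width: 0.0147
finger_force: 78.9
```

```bash
python3 - <<'E'
from h import *
a=snap('wrist','w4'); p=cloud(a); o=arm.get_obs();print(o['ee_pos'],o['orientation'],o['width'],o['finger_force'],o['contact_force'])
for v in range(170,345,12): print(v,[f"{p[v,u,0]:.3f},{p[v,u,1]:.3f},{p[v,u,2]:.3f}" for u in range(268,310,8)])
E
```

```text
[ 0.52884464 -0.30619276  0.14652225] [1.79943918e+02 1.94605949e-02 8.11492755e+01] 0.01498743587008801 78.97925555706024 [0.11702207 0.30790428 5.37105182]
170 ['0.518,-0.276,0.013', '0.525,-0.277,0.013', '0.533,-0.278,0.013', '0.540,-0.279,0.013', '0.547,-0.280,0.014', '0.554,-0.282,0.012']
182 ['0.516,-0.287,0.013', '0.523,-0.288,0.013', '0.531,-0.289,0.013', '0.538,-0.290,0.014', '0.545,-0.291,0.014', '0.553,-0.293,0.014']
194 ['0.514,-0.299,0.012', '0.522,-0.300,0.013', '0.529,-0.301,0.013', '0.536,-0.302,0.013', '0.544,-0.303,0.012', '0.551,-0.304,0.014']
206 ['0.527,-0.267,0.165', '0.531,-0.265,0.172', '0.535,-0.266,0.173', '0.538,-0.266,0.172', '0.541,-0.268,0.167', '0.550,-0.316,0.012']
218 ['0.528,-0.269,0.176', '0.531,-0.269,0.177', '0.534,-0.269,0.176', '0.537,-0.270,0.177', '0.540,-0.270,0.177', '0.548,-0.328,0.012']
230 ['0.527,-0.273,0.177', '0.530,-0.274,0.176', '0.533,-0.275,0.176', '0.537,-0.275,0.178', '0.540,-0.276,0.176', '0.544,-0.294,0.131']
242 ['0.526,-0.279,0.176', '0.529,-0.279,0.177', '0.533,-0.279,0.178', '0.536,-0.280,0.177', '0.539,-0.281,0.176', '0.54
[... 412 characters left out ...]
,-0.297,0.178']
290 ['0.522,-0.302,0.174', '0.526,-0.301,0.177', '0.529,-0.302,0.177', '0.532,-0.302,0.177', '0.536,-0.303,0.176', '0.539,-0.298,0.185']
302 ['0.521,-0.308,0.174', '0.524,-0.308,0.175', '0.528,-0.308,0.176', '0.532,-0.308,0.177', '0.535,-0.310,0.176', '0.539,-0.301,0.188']
314 ['0.520,-0.313,0.176', '0.524,-0.313,0.177', '0.527,-0.314,0.176', '0.531,-0.314,0.178', '0.534,-0.316,0.175', '0.538,-0.303,0.194']
326 ['0.519,-0.321,0.174', '0.523,-0.319,0.177', '0.526,-0.320,0.176', '0.530,-0.321,0.176', '0.533,-0.322,0.175', '0.537,-0.308,0.194']
338 ['0.518,-0.327,0.175', '0.522,-0.325,0.177', '0.525,-0.326,0.177', '0.529,-0.327,0.177', '0.532,-0.329,0.175', '0.537,-0.313,0.194']
```

Request:
arm_command([
  [0,0,-0.02,0,0,0],
  [0,0,-0.07,0,0,0],
  [0,0,-0.14,0,0,0],
  [0,0,-0.22,0,0,0],
  [0,0,-0.3,0,0,0],
  [0,0,-0.38,0,0,0],
  [0,0,-0.42,0,0,0],
  [0,0,-0.42,0,0,0],
])

```text
time_s: 7.15
ee_pos: [0.5287, -0.3062, 0.3146]
orientation: [179.9, 0.0, 81.1]
contact_force: [0.4, -0.3, -1.7]
width: 0.0147
finger_force: 78.3
```

```bash
python3 - <<'E'
from h import *
o=arm.get_obs();print(o['ee_pos'],o['orientation'],o['width'],o['contact_force'])
print(rel([.6491,-.0225,.315],72))
E
```

```text
[ 0.52868787 -0.30616706  0.31457014] [1.79932474e+02 2.87291016e-02 8.11471188e+01] 0.014716531496255994 [ 0.39041642 -0.2813699  -1.67933999]
(array([ 0.747 ,  0.1883, -0.0012]), array([0.0015, 0.0005, 0.2033]))
```

Request:
arm_command([
  [0.06,0.015,0,0,0,0.02],
  [0.15,0.04,0,0,0,0.06],
  [0.25,0.065,0,0,0,0.1],
  [0.36,0.09,0,0,0,0.14],
  [0.47,0.12,0,0,0,0.17],
  [0.58,0.145,0,0,0,0.2],
  [0.67,0.17,0,0,0,0.203],
  [0.73,0.185,0,0,0,0.203],
  [0.747,0.188,0,0,0,0.203],
  [0.747,0.188,0,0,0,0.203],
  [0.747,0.188,0,0,0,0.203],
])

```text
time_s: 8.52
ee_pos: [0.6484, -0.0242, 0.3137]
orientation: [-180.0, 0.1, 71.9]
contact_force: [-0.0, 0.8, -0.9]
width: 0.0145
finger_force: 78.3
```

```bash
python3 - <<'E'
from h import *
a=snap('wrist','w5'); p=cloud(a); o=arm.get_obs();print(o['ee_pos'],o['orientation'],o['width'],o['contact_force'])
f=p.reshape(-1,3); s=snap('side','d5');sc=snap('scene','s5')
for n,im in(('w',a),('d',s),('s',sc)):
    f=cloud(im).reshape(-1,3)
    m=(f[:,2]>.178)&(f[:,2]<.285)&(np.hypot(f[:,0]-.649,f[:,1]+.0225)<.03); q=f[m]
    print(n,m.sum())
    for lo in np.arange(.18,.30,.01):
        k=q[(q[:,2]>=lo)&(q[:,2]<lo+.01)]
        if len(k): print(round(lo,3),len(k),k.mean(0).round(4),k.min(0).round(3),k.max(0).round(3))
m=(p[...,2]>.06)&(p[...,2]<.1)&(np.hypot(p[...,0]-.637,p[...,1]+.0185)<.03)&(p[...,2]>.0735)
r=p[m]; print('crossbar',len(r), r.mean(0) if len(r) else '')
if len(r)>10: print(cv2.fitLine(r[:,:2].astype(np.float32),cv2.DIST_HUBER,0,.01,.01).ravel())
print(rel([.6491,-.0225,.315],72))
def crop(im,X,w,h):
    u,v=map(int,proj(im,X)); u=max(u,w);v=max(v,h);return cv2.resize(im['pixels'][v-h:v+h,u-w:u+w],(400,600),interpolation=2)
cv2.imwrite('pics/w5c.png',np.hstack([crop(a,[.637,-.0185,.14],80,120),crop(s,[.645,-.02,.23],40,60)]))
E
```

```text
[ 0.64842079 -0.02418531  0.31383405] [-1.79997627e+02  5.52062170e-02  7.18907152e+01] 0.01480773758333196 [-0.30721768 -0.16918969 -0.76836014]
w 0
d 51
0.18 3 [ 0.6455 -0.0247  0.189 ] [ 0.642 -0.025  0.188] [ 0.649 -0.023  0.19 ]
0.19 9 [ 0.6395 -0.0229  0.1946] [ 0.635 -0.026  0.19 ] [ 0.648 -0.018  0.199]
0.2 7 [ 0.645  -0.0232  0.2037] [ 0.639 -0.027  0.201] [ 0.647 -0.02   0.209]
0.21 2 [ 0.6481 -0.0253  0.2117] [ 0.648 -0.026  0.21 ] [ 0.648 -0.025  0.213]
0.22 4 [ 0.647  -0.0234  0.2256] [ 0.645 -0.028  0.221] [ 0.648 -0.018  0.228]
0.23 3 [ 0.6481 -0.0248  0.2367] [ 0.647 -0.026  0.235] [ 0.65  -0.024  0.238]
0.24 5 [ 0.6486 -0.0247  0.245 ] [ 0.646 -0.029  0.242] [ 0.65  -0.021  0.249]
0.25 5 [ 0.6478 -0.0249  0.2544] [ 0.646 -0.028  0.25 ] [ 0.651 -0.023  0.26 ]
0.26 5 [ 0.6476 -0.0238  0.2653] [ 0.645 -0.027  0.263] [ 0.65  -0.022  0.269]
0.27 5 [ 0.6468 -0.0241  0.2744] [ 0.645 -0.025  0.271] [ 0.649 -0.023  0.278]
0.28 3 [ 0.6466 -0.0248  0.282 ] [ 0.646 -0.027  0.281] [ 0.648 -0.023  0.283]
s 50
0.18 5 [ 0.6416 -0.0226  0.1877] [ 0.635 -0.027  0.187] [ 0.65  -0.019  
[... 268 characters left out ...]
0.2248] [ 0.65  -0.025  0.221] [ 0.65  -0.022  0.228]
0.23 5 [ 0.6488 -0.025   0.2346] [ 0.646 -0.029  0.233] [ 0.652 -0.023  0.239]
0.24 6 [ 0.6493 -0.0254  0.2459] [ 0.645 -0.028  0.243] [ 0.654 -0.023  0.249]
0.25 3 [ 0.6512 -0.0261  0.2556] [ 0.649 -0.028  0.254] [ 0.653 -0.024  0.257]
0.26 4 [ 0.6503 -0.0253  0.2675] [ 0.648 -0.028  0.264] [ 0.652 -0.022  0.269]
0.27 4 [ 0.6497 -0.0245  0.2755] [ 0.649 -0.027  0.274] [ 0.651 -0.021  0.279]
0.28 4 [ 0.6483 -0.0238  0.2821] [ 0.647 -0.026  0.281] [ 0.65  -0.022  0.283]
crossbar 80 [ 0.63016726 -0.01552703  0.07628797]
[ 0.3224225   0.94659585  0.63016725 -0.01552703]
(array([ 0.0033,  0.0004, -0.0023]), array([ 0.0003,  0.0006, -0.0018]))
```

View pics/w5c.png

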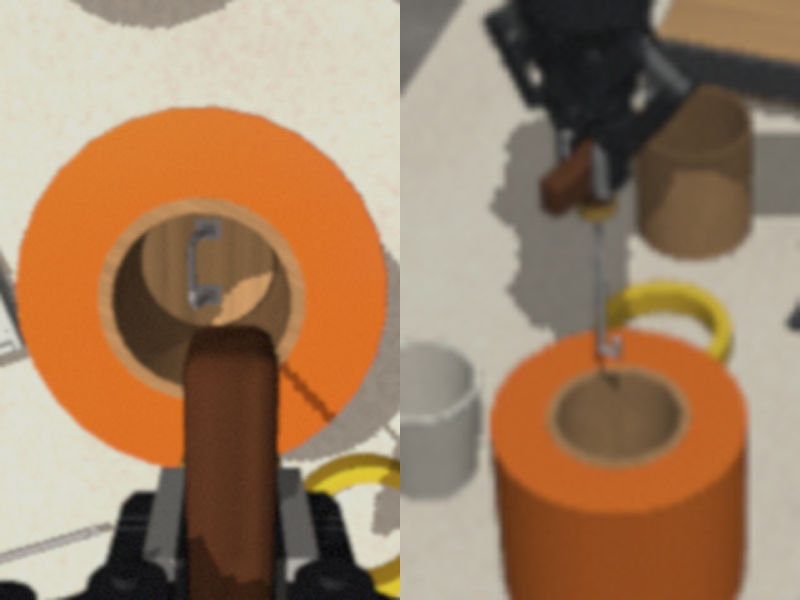

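The wrist view shows the bail at (205,265) with the bar in front of it. The side view shows the hook upright over the bore, its J toward the robot. The shank and TCP coincide, and the foot is 128 mm below the TCP. I'll lower it in two stages.

Request:
arm_command([
  [0.003,0.0005,0.03,0,0,0],
  [0.003,0.0005,0.08,0,0,0],
  [0.003,0.0005,0.13,0,0,0],
  [0.003,0.0005,0.18,0,0,0],
  [0.003,0.0005,0.21,0,0,0],
  [0.003,0.0005,0.23,0,0,0],
  [0.003,0.0005,0.23,0,0,0],
  [0.003,0.0005,0.23,0,0,0],
])

```text
time_s: 9.68
ee_pos: [0.6497, -0.0213, 0.2227]
orientation: [179.9, -0.0, 72.0]
contact_force: [-0.7, 0.3, -0.9]
width: 0.0149
finger_force: 78.3
```

```bash
python3 - <<'E'
from h import *
print(rel([.6491,-.0225,.1775],72),arm.get_obs()['contact_force'])
E
```

```text
(array([-0.0034, -0.0005,  0.113 ]), array([ 0.0013, -0.0005,  0.0002])) [-0.70857736  0.27054041 -0.87217401]
```

Request:
arm_command([
  [-0.001,0,0.015,0,0,0],
  [-0.001,0,0.03,0,0,0],
  [-0.001,0,0.045,0,0,0],
  [-0.001,0,0.06,0,0,0],
  [-0.001,0,0.075,0,0,0],
  [-0.001,0,0.09,0,0,0],
  [-0.001,0,0.103,0,0,0],
  [-0.001,0,0.113,0,0,0],
  [-0.001,0,0.113,0,0,0],
  [-0.001,0,0.113,0,0,0],
])

```text
time_s: 10.92
ee_pos: [0.6493, -0.0217, 0.177]
orientation: [180.0, -0.0, 72.0]
contact_force: [0.8, -1.0, -0.6]
width: 0.0147
finger_force: 78.3
```

```bash
python3 - <<'E'
from h import *
o=arm.get_obs();print(o['ee_pos'],o['contact_force'],rel([.6302+.0055*.951,-.016-.0055*.309,.1775],72))
E
```

```text
[ 0.64930279 -0.02168341  0.17699782] [ 0.75349747 -0.97023621 -0.61774333] (array([-0.0012, -0.0361, -0.0013]), array([ 0.0004, -0.0002,  0.0002]))
```

Request:
arm_command([
  [0,-0.005,0,0,0,0],
  [0,-0.01,0,0,0,0],
  [0,-0.015,0,0,0,0],
  [0,-0.02,0,0,0,0],
  [0,-0.025,0,0,0,0],
  [0,-0.03,0,0,0,0],
  [0,-0.034,0,0,0,0],
  [0,-0.0355,0,0,0,0],
  [0,-0.0355,0,0,0,0],
  [0,-0.0355,0,0,0,0],
])

```text
time_s: 12.18
ee_pos: [0.6357, -0.0174, 0.1768]
orientation: [180.0, 0.0, 72.0]
contact_force: [-0.1, -0.4, -1.2]
width: 0.0144
finger_force: 78.3
```

```bash
python3 - <<'E'
from h import *
o=arm.get_obs();print(o['ee_pos'],o['contact_force'],o['wrist_torque'],rel([.6302+.0055*.951,-.016-.0055*.309,.1775],72))
E
```

```text
[ 0.63573602 -0.01738516  0.17682273] [-0.06434524 -0.41636595 -1.21360067] [ 0.05673728 -0.03356006  0.00983973] (array([-0.001 , -0.0005, -0.0017]), array([0.0001, 0.    , 0.0002]))
```

Request:
arm_command([
  [0,0,-0.005,0,0,0],
  [0,0,-0.01,0,0,0],
  [0,0,-0.015,0,0,0],
  [0,0,-0.018,0,0,0],
  [0,0,-0.02,0,0,0],
  [0,0,-0.022,0,0,0],
])

```text
time_s: 12.92
ee_pos: [0.6356, -0.0174, 0.1856]
orientation: [-180.0, 0.0, 72.0]
contact_force: [-0.5, 0.4, -0.9]
width: 0.0148
finger_force: 78.3
```

Request:
arm_command([
  [0,0,-0.002,0,0,0],
  [0,0,-0.003,0,0,0],
  [0,0,-0.003,0,0,0],
])

```text
time_s: 13.3
ee_pos: [0.6357, -0.0173, 0.1868]
orientation: [180.0, 0.0, 72.0]
contact_force: [0.2, -0.2, -1.3]
width: 0.0148
finger_force: 78.3
```

Request:
arm_command([
  [0,0,-0.002,0,0,0],
  [0,0,-0.004,0,0,0],
  [0,0,-0.006,0,0,0],
  [0,0,-0.006,0,0,0],
])

```text
time_s: 13.8
ee_pos: [0.6357, -0.0173, 0.1893]
orientation: [180.0, 0.0, 72.0]
contact_force: [-0.5, -0.4, -1.1]
width: 0.0149
finger_force: 78.3
```

The tip is past the crossbar without touching it, so the wire is in the gap. I'll draw slowly until it takes load.

Request:
arm_command([
  [0,0,-0.005,0,0,0],
  [0,0,-0.01,0,0,0],
  [0,0,-0.014,0,0,0],
  [0,0,-0.017,0,0,0],
  [0,0,-0.02,0,0,0],
  [0,0,-0.023,0,0,0],
  [0,0,-0.025,0,0,0],
])

```text
time_s: 14.68
ee_pos: [0.6353, -0.0174, 0.1986]
orientation: [-179.9, 0.0, 72.0]
contact_force: [0.9, 0.2, -9.2]
width: 0.0146
finger_force: 78.1
```

Request:
arm_command([
  [0,0,-0.003,0,0,0],
  [0,0,-0.006,0,0,0],
  [0,0,-0.009,0,0,0],
  [0,0,-0.012,0,0,0],
])

```text
time_s: 15.18
ee_pos: [0.6356, -0.0174, 0.204]
orientation: [-180.0, 0.0, 72.0]
contact_force: [-0.4, -0.4, -9.2]
width: 0.0146
finger_force: 78.1
```

Request:
arm_command([
  [0,0,-0.006,0,0,0],
  [0,0,-0.014,0,0,0],
  [0,0,-0.023,0,0,0],
  [0,0,-0.032,0,0,0],
  [0,0,-0.041,0,0,0],
  [0,0,-0.05,0,0,0],
  [0,0,-0.059,0,0,0],
  [0,0,-0.068,0,0,0],
  [0,0,-0.077,0,0,0],
  [0,0,-0.086,0,0,0],
  [0,0,-0.095,0,0,0],
  [0,0,-0.104,0,0,0],
])

```text
time_s: 16.68
ee_pos: [0.6357, -0.0173, 0.2459]
orientation: [180.0, 0.0, 72.0]
contact_force: [0.9, -0.1, -8.4]
width: 0.0146
finger_force: 78.1
```

Request:
arm_command([
  [0,0,-0.009,0,0,0],
  [0,0,-0.018,0,0,0],
  [0,0,-0.027,0,0,0],
  [0,0,-0.036,0,0,0],
  [0,0,-0.045,0,0,0],
  [0,0,-0.054,0,0,0],
  [0,0,-0.063,0,0,0],
  [0,0,-0.072,0,0,0],
  [0,0,-0.081,0,0,0],
  [0,0,-0.09,0,0,0],
  [0,0,-0.099,0,0,0],
  [0,0,-0.108,0,0,0],
])

```text
time_s: 18.18
ee_pos: [0.6357, -0.0173, 0.2891]
orientation: [180.0, -0.0, 72.0]
contact_force: [0.2, 0.4, -8.4]
width: 0.0146
finger_force: 78.1
```

Request:
arm_command([
  [0,0,-0.009,0,0,0],
  [0,0,-0.018,0,0,0],
  [0,0,-0.027,0,0,0],
  [0,0,-0.036,0,0,0],
  [0,0,-0.045,0,0,0],
  [0,0,-0.054,0,0,0],
  [0,0,-0.063,0,0,0],
  [0,0,-0.072,0,0,0],
  [0,0,-0.081,0,0,0],
  [0,0,-0.09,0,0,0],
  [0,0,-0.098,0,0,0],
  [0,0,-0.104,0,0,0],
])

```text
time_s: 19.68
ee_pos: [0.6357, -0.0174, 0.3306]
orientation: [180.0, 0.0, 72.0]
contact_force: [0.0, -1.0, -1.3]
width: 0.0148
finger_force: 79.1
```

Request:
arm_command([
  [0,0,-0.02,0,0,0],
  [0,0,-0.05,0,0,0],
  [0,0,-0.08,0,0,0],
  [0,0,-0.1,0,0,0],
  [0,0,-0.1,0,0,0],
  [0,0,-0.1,0,0,0],
])

```text
time_s: 20.42
ee_pos: [0.6355, -0.0174, 0.37]
orientation: [-180.0, 0.0, 72.0]
contact_force: [0.9, 0.4, -1.4]
width: 0.0142
finger_force: 79.2
```

```bash
python3 - <<'E'
from h import *
s=snap('side','d6');sc=snap('scene','s6'); o=arm.get_obs();print(o['ee_pos'],o['contact_force'])
for im in(s,sc):
    f=cloud(im).reshape(-1,3); m=(f[:,2]>.15)&(f[:,2]<.225)&(np.hypot(f[:,0]-.636,f[:,1]+.018)<.06); q=f[m]; print(len(q),q.min(0),q.max(0))
def crop(im,X,w,h):
    u,v=map(int,proj(im,X)); return cv2.resize(im['pixels'][v-h:v+h,u-w:u+w],(400,600),interpolation=2)
cv2.imwrite('pics/d6c.png',np.hstack([crop(s,[.637,-.0185,.22],50,75),crop(sc,[.637,-.02,.22],50,75)]))
# tray centre, target: crossbar placed so that plug axis at tray centre y -.055
t=np.array([.452,.0723])+np.array([.055*np.sin(np.radians(1)),-.055]); print(t)
E
```

```text
[ 0.63546121 -0.01738458  0.36986041] [-0.22883357  0.25930259 -1.26632515]
434 [ 0.59198129 -0.0549268   0.1909081 ] [0.66638196 0.02345892 0.22472808]
437 [ 0.5960446  -0.05559329  0.18590638] [0.66920811 0.0223669  0.22387108]
[0.45295988 0.0173    ]
```

View pics/d6c.png

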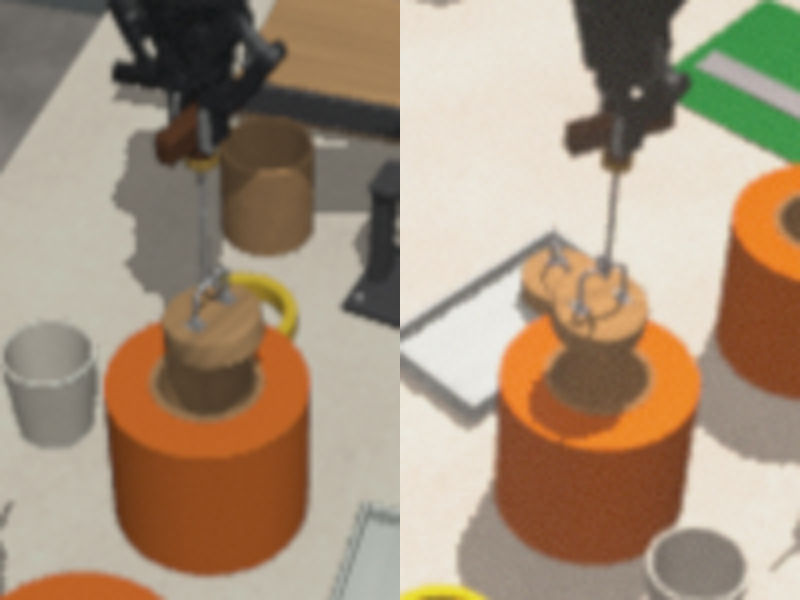

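The plug hangs on the hook, slightly tilted and clear of the rim: side crop (213,320), scene crop (600,300). Next I'll carry it over to the tray.

```bash
python3 - <<'E'
from h import *
print(rel([.453,.017,.36],72),rel([.453,.017,.21],72))
E
```

```text
(array([-0.0591, -0.4604,  0.0251]), array([-0.0011,  0.0005,  0.0003])) (array([-0.0589, -0.4601,  0.4001]), array([-0.0011,  0.0005,  0.0003]))
```

Request:
arm_command([
  [-0.001,-0.01,0,0,0,0],
  [-0.004,-0.03,0,0,0,0],
  [-0.009,-0.065,0,0,0,0],
  [-0.014,-0.11,0,0,0,0],
  [-0.021,-0.16,0,0,0,0],
  [-0.028,-0.215,0,0,0,0],
  [-0.035,-0.27,0,0,0,0],
  [-0.042,-0.325,0,0,0,0],
  [-0.049,-0.375,0.005,0,0,0],
  [-0.054,-0.415,0.01,0,0,0],
  [-0.057,-0.445,0.02,0,0,0],
  [-0.059,-0.46,0.03,0,0,0],
])

```text
time_s: 22.02
ee_pos: [0.4527, 0.0172, 0.3583]
orientation: [180.0, 0.0, 72.0]
contact_force: [-0.2, 0.4, -0.8]
width: 0.015
finger_force: 79.1
```

Request:
arm_command([
  [0,0,0.02,0,0,0],
  [0,0,0.05,0,0,0],
  [0,0,0.09,0,0,0],
  [0,0,0.13,0,0,0],
  [0,0,0.17,0,0,0],
  [0,0,0.21,0,0,0],
  [0,0,0.25,0,0,0],
  [0,0,0.29,0,0,0],
  [0,0,0.32,0,0,0],
  [0,0,0.34,0,0,0],
  [0,0,0.35,0,0,0],
  [0,0,0.35,0,0,0],
])

```text
time_s: 23.52
ee_pos: [0.4535, 0.0171, 0.2184]
orientation: [180.0, 0.0, 72.0]
contact_force: [0.3, 0.5, -1.5]
width: 0.0148
finger_force: 79.1
```

```bash
python3 - <<'E'
from h import *
s=snap('side','d7');o=arm.get_obs();print(o['ee_pos'],o['contact_force'])
f=cloud(s).reshape(-1,3); m=(f[:,2]>.03)&(f[:,2]<.075)&(np.hypot(f[:,0]-.453,f[:,1]-.017)<.06); q=f[m]; print(len(q),q.min(0),q.max(0),np.percentile(q,[1,50,99],axis=0))
print(rel([.453,.017,.181],72))
E
```

```text
[0.45359512 0.01707188 0.21863564] [-0.46248597 -0.52375544 -2.00569361]
417 [ 0.4094809  -0.0192857   0.03682852] [0.4852506  0.0562115  0.07423339] [[ 0.41133327 -0.01356014  0.04440246]
 [ 0.44428658  0.02955752  0.06376185]
 [ 0.48259309  0.0559258   0.07335134]]
(array([-0.0006, -0.0014,  0.0941]), array([ 0.0005, -0.0002,  0.0003]))
```

Request:
arm_command([
  [0,0,0.01,0,0,0],
  [0,0,0.02,0,0,0],
  [0,0,0.03,0,0,0],
  [0,0,0.04,0,0,0],
  [0,0,0.05,0,0,0],
  [0,0,0.058,0,0,0],
  [0,0,0.066,0,0,0],
  [0,0,0.074,0,0,0],
  [0,0,0.081,0,0,0],
  [0,0,0.087,0,0,0],
  [0,0,0.092,0,0,0],
  [0,0,0.094,0,0,0],
])

```text
time_s: 25.08
ee_pos: [0.4534, 0.0171, 0.1807]
orientation: [180.0, 0.0, 72.0]
contact_force: [-1.5, -0.5, -0.5]
width: 0.0147
finger_force: 79.3
```

Request:
arm_command([
  [0,0,0.005,0,0,0],
  [0,0,0.01,0,0,0],
  [0,0,0.014,0,0,0],
  [0,0,0.014,0,0,0],
])

```text
time_s: 25.58
ee_pos: [0.4534, 0.017, 0.1751]
orientation: [-180.0, 0.0, 72.0]
contact_force: [-0.2, 0.2, -1.2]
width: 0.0149
finger_force: 79.3
```

```bash
cat > pl.py <<'E'
from h import *
import sys
n=sys.argv[1]
s=snap('side','d'+n);o=arm.get_obs();print(o['time_s'],o['ee_pos'],o['contact_force'])
f=cloud(s).reshape(-1,3); q=f[(f[:,2]>.024)&(f[:,2]<.036)&(np.hypot(f[:,0]-.45,f[:,1]-.017)<.05)]
A=np.c_[q[:,:2],np.ones(len(q))]; k=np.linalg.lstsq(A,q[:,2],rcond=None)[0]; print('slope',k[:2],'z',np.median(q[:,2]),cv2.minEnclosingCircle(q[:,:2].astype(np.float32)))
c=f[(f[:,2]>.055)&(f[:,2]<.072)&(np.hypot(f[:,0]-.45,f[:,1]-.017)<.03)]; print('bail',len(c),c.mean(0),c.max(0),c.min(0))
E
python3 pl.py 8
```

```text
25.625 [0.45340669 0.0170199  0.17516727] [ 0.89904333  0.16151814 -1.45568314]
slope [0.00659527 0.00114004] z 0.03117224088504309 ((0.4516001045703888, 0.011353643611073494), 0.0442274771630764)
bail 23 [0.44804507 0.02004975 0.06405016] [0.45503746 0.03398793 0.07102216] [0.44129779 0.0045098  0.05502863]
```

The plug stands level on the tray floor. I'll lower the hook 8 mm, back it out, and lift.

Request:
arm_command([
  [0,0,0.006,0,0,0],
  [0,0,0.012,0,0,0],
  [0,0,0.018,0,0,0],
  [0,0,0.021,0,0,0],
  [0,0,0.021,0,0,0],
])

```text
time_s: 26.25
ee_pos: [0.4533, 0.017, 0.1667]
orientation: [-180.0, 0.0, 72.0]
contact_force: [0.2, 0.6, -0.8]
width: 0.0148
finger_force: 79.3
```

Request:
arm_command([
  [0,0.005,0,0,0,0],
  [0,0.012,0,0,0,0],
  [0,0.02,0,0,0,0],
  [0,0.03,0,0,0,0],
  [0,0.04,0,0,0,0],
  [0,0.05,0,0,0,0],
  [0,0.05,0,0,0,0],
  [0,0.05,0,0,0,0],
])

```text
time_s: 27.25
ee_pos: [0.4723, 0.0109, 0.1667]
orientation: [-180.0, 0.0, 72.0]
contact_force: [-0.0, -0.0, -0.8]
width: 0.0145
finger_force: 79.2
```

```bash
python3 pl.py 9; python3 -c "
from h import *
print(rel([.5288,-.3062,.32],81.15))"
```

```text
27.3 [0.47222458 0.01092088 0.16676085] [-0.24227665 -0.65744291 -1.19142156]
slope [0.01221721 0.00347408] z 0.031008238208794912 ((0.45364901423454285, 0.011586650274693966), 0.04421887546777725)
bail 25 [0.45531499 0.01825102 0.06250618] [0.47278084 0.0392484  0.07157002] [0.44174339 0.00116492 0.05511282]
(array([-0.7105,  0.3792, -0.3831]), array([-2.000e-04,  1.000e-04, -2.029e-01]))
```

Request:
arm_command([
  [0,0,-0.015,0,0,0],
  [0,0,-0.035,0,0,0],
  [0,0,-0.06,0,0,0],
  [0,0,-0.1,0,0,0],
  [0,0,-0.16,0,0,0],
  [0,0,-0.23,0,0,0],
  [0,0,-0.3,0,0,0],
  [0,0,-0.36,0,0,0],
  [0,0,-0.383,0,0,0],
])

```text
time_s: 28.42
ee_pos: [0.4729, 0.0111, 0.3219]
orientation: [179.8, -0.0, 72.0]
contact_force: [0.1, -0.4, 0.2]
width: 0.0143
finger_force: 79.3
```

Request:
arm_command([
  [-0.05,0.03,0,0,0,-0.02],
  [-0.13,0.07,0,0,0,-0.05],
  [-0.23,0.12,0,0,0,-0.08],
  [-0.34,0.18,0,0,0,-0.11],
  [-0.45,0.24,0,0,0,-0.14],
  [-0.56,0.3,0,0,0,-0.17],
  [-0.64,0.34,0,0,0,-0.2],
  [-0.69,0.37,0,0,0,-0.203],
  [-0.71,0.379,0,0,0,-0.203],
  [-0.71,0.379,0,0,0,-0.203],
  [-0.71,0.379,0,0,0,-0.203],
])

```text
time_s: 29.8
ee_pos: [0.529, -0.3045, 0.3201]
orientation: [-180.0, -0.0, 81.2]
contact_force: [0.3, 0.1, -1.2]
width: 0.0148
finger_force: 79.2
```

```bash
python3 pl.py 10; python3 - <<'E'
from h import *
for n,im in(('d',load('d10')),('s',snap('scene','s10'))):
    f=cloud(im).reshape(-1,3); q=f[(f[:,2]>.195)&(f[:,2]<.285)&(np.hypot(f[:,0]-.529,f[:,1]+.306)<.02)]
    for lo in (.195,.215,.235,.26):
        k=q[(q[:,2]>=lo)&(q[:,2]<lo+.02)]
        if len(k): print(n,lo,len(k),np.median(k,axis=0).round(4))
print(rel([.5288,-.3062,.148],81.15))
E
```

```text
29.85 [ 0.52904507 -0.30464177  0.32021647] [-0.60777649 -0.17661851 -1.55016876]
slope [ 0.00085091 -0.01509333] z 0.03098257055825865 ((0.4508925676345825, 0.011915309354662895), 0.0442068837583065)
bail 15 [0.44835692 0.02180349 0.06390955] [0.45437068 0.03642141 0.06849061] [0.44165289 0.00087429 0.05666444]
d 0.195 12 [ 0.5251 -0.3053  0.1992]
d 0.215 7 [ 0.5282 -0.3033  0.2262]
d 0.235 10 [ 0.5281 -0.3047  0.244 ]
d 0.26 7 [ 0.5287 -0.3073  0.2681]
s 0.195 17 [ 0.5291 -0.3043  0.2034]
s 0.215 8 [ 0.5303 -0.3045  0.2233]
s 0.235 9 [ 0.5305 -0.3046  0.2447]
s 0.26 9 [ 0.5308 -0.3059  0.265 ]
(array([-3.600e-03, -2.000e-04,  4.307e-01]), array([ 0.0004, -0.0002,  0.0019]))
```

Request:
arm_command([
  [-0.003,0,0.03,0,0,0],
  [-0.003,0,0.08,0,0,0],
  [-0.003,0,0.14,0,0,0],
  [-0.003,0,0.2,0,0,0],
  [-0.003,0,0.26,0,0,0],
  [-0.003,0,0.32,0,0,0],
  [-0.003,0,0.37,0,0,0],
  [-0.003,0,0.4,0,0,0],
  [-0.003,0,0.415,0,0,0],
  [-0.003,0,0.425,0,0,0],
  [-0.003,0,0.428,0,0,0],
  [-0.003,0,0.43,0,0,0],
])

```text
time_s: 31.4
ee_pos: [0.529, -0.3074, 0.1484]
orientation: [180.0, 0.0, 81.1]
contact_force: [0.2, -0.7, -0.3]
width: 0.0147
finger_force: 79.2
```

Request:
arm_command([
  [0,0,0.001,0,0,0],
  [0,0,0.002,0,0,0],
  [0,0,0.003,0,0,0],
  [0,0,0.003,0,0,0],
])

```text
time_s: 31.9
ee_pos: [0.5287, -0.3072, 0.1468]
orientation: [180.0, -0.0, 81.1]
contact_force: [0.8, 0.1, -0.9]
width: 0.0153
finger_force: 79.2
```

Request:
arm_command([
  [0,0,0.001,0,0,0],
  [0,0,0.002,0,0,0],
  [0,0,0.002,0,0,0],
])

```text
time_s: 32.28
ee_pos: [0.5288, -0.3073, 0.1465]
orientation: [180.0, 0.0, 81.1]
contact_force: [-1.9, 0.9, 5.2]
width: 0.0149
finger_force: 80.2
```

Seated, with +5 N from the prongs. I'll release gently and back off upward.

Request:
arm_command([
  [0,0,0,0,0,0],
  [0,0,0,0,0,0],
  [0,0,0,0,0,0],
  [0,0,0,0,0,0],
  [0,0,0,0,0,0],
], gripper=45)

```text
time_s: 32.9
ee_pos: [0.5287, -0.3072, 0.146]
orientation: [180.0, -0.0, 81.1]
contact_force: [-0.0, -0.0, -0.5]
width: 0.0451
finger_force: 0.0
```

Request:
arm_command([
  [0,0,-0.03,0,0,0],
  [0,0,-0.07,0,0,0],
  [0,0,-0.14,0,0,0],
  [0,0,-0.22,0,0,0],
  [0,0,-0.3,0,0,0],
  [0,0,-0.3,0,0,0],
  [0,0,-0.3,0,0,0],
  [0,0,-0.3,0,0,0],
])

```text
time_s: 33.9
ee_pos: [0.5282, -0.3071, 0.2652]
orientation: [-179.9, -0.0, 81.1]
contact_force: [-0.2, -1.1, 1.2]
width: 0.0453
finger_force: 0.0
```

```bash
python3 pl.py 11; python3 - <<'E'
from h import *
a=snap('wrist','w11'); p=cloud(a).reshape(-1,3)
m=(p[:,2]>.168)&(p[:,2]<.185)&(abs(p[:,0]-.53)<.05)&(abs(p[:,1]+.305)<.07)
print('bar',cv2.minAreaRect(p[m][:,:2].astype(np.float32)),m.sum(),np.median(p[m][:,2]))
s=load('d11'); u,v=map(int,proj(s,[.49,-.12,.05]))
cv2.imwrite('pics/end.png',np.hstack([cv2.resize(a['pixels'],(400,300)),cv2.resize(s['pixels'][110:320,220:500],(400,300))]))
E
```

```text
33.95 [ 0.52821851 -0.30705193  0.26517198] [-0.46603998 -0.02024039 -0.11007116]
slope [-0.00416689 -0.00418841] z 0.031084413287077513 ((0.451130747795105, 0.0114523246884346), 0.0443204864859581)
bail 14 [0.44802705 0.02068605 0.06433593] [0.45408793 0.03522646 0.06745115] [ 0.44168742 -0.00068558  0.05985047]
bar ((0.5284772515296936, -0.30802059173583984), (0.08315775543451309, 0.015838243067264557), 80.68291473388672) 1906 0.1765473906394207
```

View pics/end.png

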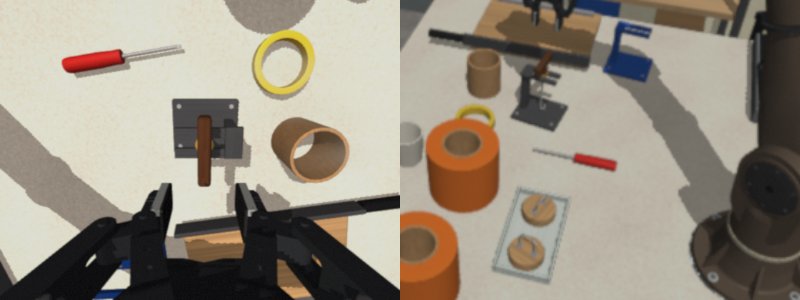

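The hook hangs in the dark stand with its bar at (205,150). Both plugs stand level in the tray, at (539,208) and (526,250), and the gripper is clear. I'll hand in the job.

```bash
python3 -c "
from plant import arm
print(arm.close_job())"
```

```text
the job is handed in; nothing more can be done
None
```

I drew the plug out with the hook and stood it level in the tray beside the other plug. I hung the hook back in its stand and handed the job in at about 34 s; the interface returned no verdict.

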